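# Raise the two folding props of a bench rest and lay the box section on them

## Task

Swing both folded props of the bench rest up past upright until each stands alone against its stop, and take your hand off them before you load the rest. Then lay the steel box section gently in the two U-shaped heads, fully down, lengthwise along the rest and overhanging both heads about equally. Leave the bottle, grinding disc, steel block and wrench where they are.

Things in the scene. Friction and masses are not known exactly. Their poses are not given: they have to be found in the camera images.
- stand: Grey steel bench rest, fixed. Flat rail 60 wide (x), 12 thick, from y = -230 to +170 mm, with two pedestals (50 in x, 45 in y, 80 high) at y = +110 (left) and -110 (right). Origin on the bench, x across the rail, y along it, z up. Each carries a prop. Both fold towards -y, so the folded left prop points at the right pedestal; raising the right one first leaves little room.
- prop_left_hinge (a point): Hinge of the left prop, 65 mm above the bench, axis along the rest's x. Axes as the rest's. Folded, the prop lies towards -y, 0.35 rad above level, on a stop; it swings up and over towards +y to a stop 0.25 rad beyond upright.
- prop_right_hinge (a point): Hinge of the right prop; same heights, angles and directions.
- prop_left (a joint): Angle of the left (+y) prop: 0 folded, 1.22 upright, 1.47 on its stop past upright. Grows as it is raised. About 0.4 kg, no spring: it falls freely to the stop on whichever side of upright it is.
- prop_right (a joint): Angle of the right (-y) prop, likewise: 0 folded, 1.22 upright, 1.47 on its stop past upright.
- prop_left_bar (a point): Centre of the left prop's lift bar, 115 mm from the hinge; moves with the prop. The bare-steel prop: flat arm 26 x 10 mm; across it this round bar, 12 mm thick, 150 long (along x), 47 mm free each side; just past it a U head 22 mm long: flat seat 54 wide, 131 mm from the hinge, two prongs 23 high, 40 apart at the seat, 47 at the top.
- prop_right_bar (a point): The same point on the right prop, an identical part.
- rest_mid (a point): Fixed point of the rest midway between the two seats as they stand when raised, at seat-surface height (192 mm above the bench), rest's y = +32; the level seats then stand 110 mm either side of it along y. Axes as the rest's.
- section: Loose length of bare steel square box section, 30 x 30 mm, 360 mm long (along its own y), 3 mm wall, about 0.5 kg, lying on the bench on the far side of the rest. Origin at its centre.
- oil_bottle: Bystander: grey plastic oil bottle standing upright, 56 mm in diameter, 125 mm tall; origin at the underside.
- disc: Bystander: worn reddish grinding disc lying flat, 110 mm in diameter, 7 mm thick; origin at the underside.
- block: Bystander: steel block 50 x 75 x 25 mm high; origin at the underside.
- wrench: Bystander: steel wrench 160 mm long lying flat along its own x; origin at the underside.

How it is judged:
By the outcome, as a careful person would: the job done as asked, in the order asked, and still so for the second after the job is handed in, with the robot touching nothing.
It also fails if it takes over 66 s, if anything falls off the work surface, if the arm or the gripper's body presses on something with over 40 N, if the wrist force passes 120 N, or if a joint passes its speed limit or range.

## Robot

A 7-joint arm with a two-finger parallel gripper is mounted at the origin on the work surface. World frame = base frame: x ahead of the robot, y to its left, z up, the work surface at z = 0. Lengths are in m, angles in rad, forces in N, time in s.
With the tool pointing down it reaches from about 0.425 to 0.925 m from the base axis. Payload 6.8 kg.
Tool frame: the origin (TCP) lies on the front face of the gripper's body, between the roots of the fingers; the fingertips stand 73 mm ahead of it and the grasp point (between the pads) lies 54 mm ahead of it (env.nose_length is the distance from the TCP to the fingertips, in m); z points along the fingers, y is the direction in which the jaws open and shut (so a half turn about z gives the same grasp; the last joint's range is limited). The gripper opens to 85 mm and grips with 20 to 120 N. Pads are 22 mm wide; open, the fingers measure 114 mm over their backs; the gripper's body (76 mm by 85 mm) begins 54 mm behind the grasp point. The pads swing forward as they close: fully open they stand 13 mm farther back than shut.
Start: joints at [1.114, 0.477, 0.022, 1.555, -0.011, 1.109, -0.083], TCP at [0.231, -0.634, 0.304] pointing down, gripper open.
Joint ranges: [-2.96, 2.96], [-0.34, 2.1], [-1.41, 1.46], [0.24, 2.44], [-1.37, 4.51], [0.17, 1.92], [-2.96, 2.96]. Speed limits (rad/s): [2.39, 2.39, 3.14, 3.14, 3.14, 3.14, 3.14].

## Interface

Orientations are given as a unit quaternion [w, x, y, z].
In Python, from cell import env, kin, camera, calibration, job gives the robot as it stands. The module is installed in compiled form; this text tells all that it offers. Calls block until the motion is done:
- env.reach(position, orientation): joint-space move of the TCP to a pose.
- env.movel(position, velocity=0.15, rot=None, stop_force=None): straight line of the TCP; rot=None keeps the orientation; velocity is the mean speed in m/s. With stop_force (N) it stops when the force on the tool has changed by that much, and returns True; else False.
- env.goto_joints(angles): joint-space move.
- env.grip(opening, f_grip=None): finger opening in m; f_grip is the grip in N (None keeps the last); returns when the fingers have stopped.
- env.dwell(seconds).
- kin.inverse_kinematics(position, orientation): joint angles nearest the present ones, or None.
- env.get_state(): the state.
- camera(name): name is "scene" or "top" or "wrist"; returns (picture, depth): 384x512x3 uint8, blue, green, red; 384x512 float32, m along the optical axis (not along the pixel's ray), 0 where there is no reading.
- calibration(name): a dict with "fx", "fy", "cx", "cy" (pixels), "rvec" (rotation vector, rad) and "tvec" (3), from world to camera coordinates, as OpenCV has them. Camera axes: x right, y down, z forward; pixel columns grow to the right and rows downward; lengths in m; the calibration is good to about 2 mm. A picture is of the moment at which its call begins: read the wrist's pose just before it. calibration takes no time and is no camera call; for the wrist camera it gives the pose at the moment of the call.
A pose or a line that the arm cannot do raises env.PlanningError and nothing moves.
- job.job_done(): hands the job in, once; it reports no verdict.
The state is a dict: "time": time; "qpos": joint angles; "joint_velocities": joint speeds; "joint_torque": joint torques, N m; "tcp_pos": TCP position; "orientation": TCP orientation; "force": force on the tool from outside, world axes, zero at the start; "torque": the same for the moment, N m; "opening": finger opening in m.
Only numpy, scipy, OpenCV 4.12 (cv2) and the standard library are available. Lean on these libraries where they do the work, as an engineer would, in place of code of your own. Each camera call takes 0.05 s, during which the arm holds its last target.

## Working session

There is one attempt and no reset: what is moved stays moved. The work goes in short steps, each a Python script; the robot and the scene stay as the last script left them, time stands still between calls to the robot, and variables do not carry over. Pictures are saved under pics/ and viewed, and the job is handed in when it is done.

```bash
mkdir -p pics; ls; python3 - <<'E'
from cell import env,kin,camera,calibration,job
import cv2,numpy as np
s=env.get_state();print(s)
for n in ("scene","top"):
    im,d=camera(n);cv2.imwrite(f"pics/{n}0.png",im);np.save(f"pics/{n}0.npy",d)
    print(n,calibration(n))
E
```

```text
pics
{'time': 0.0, 'qpos': array([ 1.11391552,  0.47778312,  0.0223494 ,  1.55645132, -0.01150616,
        1.10928668, -0.08312301]), 'joint_velocities': array([-0.00019857, -0.00088668,  0.00102686,  0.00114769,  0.00022796,
        0.00101674, -0.00106451]), 'joint_torque': array([ 1.47706771e-03, -5.96447289e+01,  1.60873018e+00, -2.81191063e+01,
        1.25535109e-02,  9.49322392e-03,  9.22406429e-06]), 'tcp_pos': array([ 0.23051797, -0.63393185,  0.30293722]), 'orientation': array([-8.72577266e-04,  9.84833198e-01,  1.73501476e-01, -2.20863580e-04]), 'force': array([ 0.03618234, -0.52505902, -1.00816248]), 'torque': array([-0.01217127,  0.02807747, -0.06538698]), 'opening': 0.085024605703427}
scene {'fx': 493.2791332067679, 'fy': 493.2791332067679, 'cx': 251.28159628770337, 'cy': 190.0406787379213, 'rvec': array([ 0.87663374,  2.58082808, -0.99630309]), 'tvec': array([ 0.42989989, -0.17568391,  1.6349928 ])}
top {'fx': 404.6343941911293, 'fy': 404.6343941911293, 'cx': 264.58940347037657, 'cy': 192.50728517746958, 'rvec': array([ 2.20275554, -2.15549635,  0.14162351]), 'tvec': array([0.01368961, 0.55789669, 1.03793772])}
```

View pics/scene0.png

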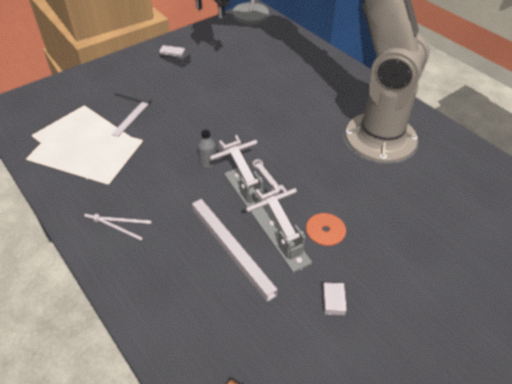

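View pics/top0.png

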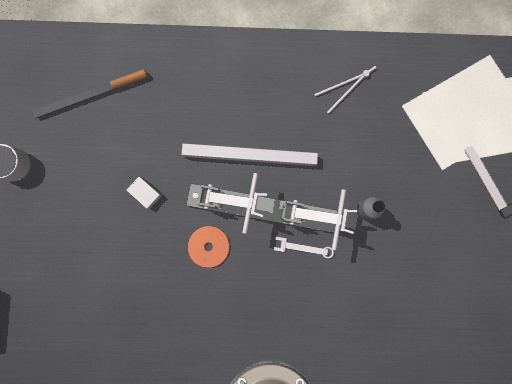

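The top view shows the rest running from (188,195) to (357,222), with the left bar near (250,203) and the right bar near (339,220). The section runs from (183,150) to (317,160), the wrench is on the near side at (275–333,245), and the bottle is at (373,207). Next I'll measure these.

```bash
cat > h.py <<'E'
import numpy as np,cv2
from scipy.spatial.transform import Rotation as R
def world(d,c):
    v,u=np.mgrid[0:d.shape[0],0:d.shape[1]]
    P=np.stack([(u-c['cx'])/c['fx']*d,(v-c['cy'])/c['fy']*d,d],-1)
    Rm=R.from_rotvec(c['rvec']).as_matrix()
    W=(P-c['tvec'])@Rm
    W[d==0]=np.nan
    return W
def proj(p,c):
    q,_=cv2.projectPoints(np.array(p,float).reshape(-1,1,3),c['rvec'],c['tvec'],np.array([[c['fx'],0,c['cx']],[0,c['fy'],c['cy']],[0,0,1.]]),None)
    return q.reshape(-1,2)
E
python3 - <<'E'
from cell import calibration
from h import *
d=np.load("pics/top0.npy");c=calibration("top");W=world(d,c)
for n,(u,v) in dict(bench=(250,300),railL=(192,200),railR=(352,226),secL=(190,152),secM=(250,155),secR=(310,159),barLtop=(254,180),barLbot=(247,228),barRtop=(342,195),barRbot=(336,244),bottle=(373,207),disc=(200,240),block=(145,193),wr1=(282,246),wr2=(327,252)).items():
    print(n,W[v,u].round(4))
print(proj([0,0,0],c), 'cam',-R.from_rotvec(c['rvec']).as_matrix().T@c['tvec'])
im=cv2.imread("pics/top0.png")[130:270,120:400]
cv2.imwrite("pics/crop0.png",cv2.resize(im,None,fx=2.8,fy=2.8,interpolation=cv2.INTER_CUBIC))
h=W[130:270,120:400,2];h=np.nan_to_num(h)
cv2.imwrite("pics/crop0h.png",cv2.applyColorMap(cv2.resize(np.clip(h/0.15*255,0,255).astype(np.uint8),None,fx=2.8,fy=2.8,interpolation=0),cv2.COLORMAP_JET))
E
```

```text
bench [0.2752 0.0577 0.0003]
railL [0.5348 0.2182 0.0121]
railR [ 0.475  -0.2125  0.0015]
secL [0.661  0.2259 0.0284]
secM [0.6563 0.0666 0.032 ]
secR [ 0.6493 -0.093   0.0334]
barLtop [0.579  0.0542 0.1106]
barLbot [0.462  0.0684 0.1061]
barRtop [ 0.5475 -0.1624  0.1069]
barRbot [ 0.4279 -0.1469  0.1116]
bottle [ 0.5189 -0.2358  0.1173]
disc [0.4294 0.1936 0.0083]
block [0.549  0.3388 0.0283]
wr1 [ 0.418  -0.0238  0.0086]
wr2 [ 0.4045 -0.1437  0.0089]
[[269.92622559 410.00028534]] cam [0.44555858 0.0512184  1.08977293]
```

View pics/crop0.png

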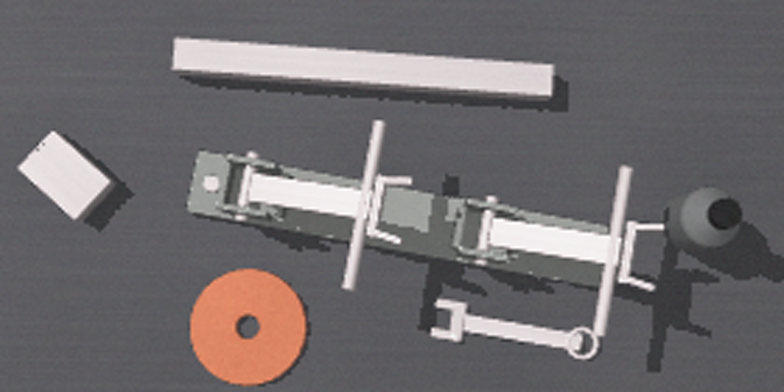

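View pics/crop0h.png

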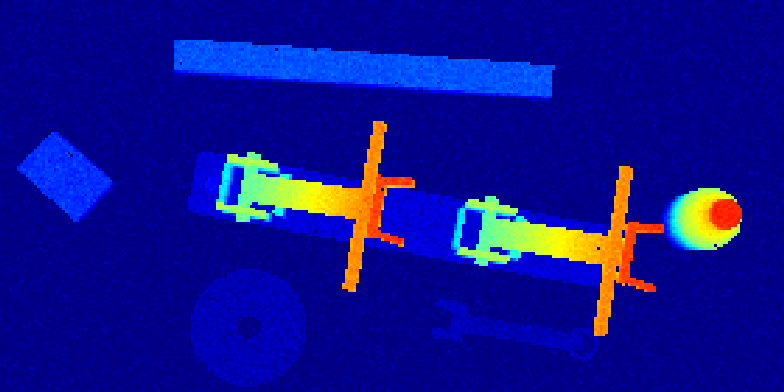

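```bash
python3 - <<'E'
from cell import calibration
from h import *
d=np.load("pics/top0.npy");c=calibration("top");W=world(d,c)
im=cv2.imread("pics/top0.png").astype(int)
z=W[...,2]
def reg(u0,u1,v0,v1,z0,z1):
    m=np.zeros(z.shape,bool);m[v0:v1,u0:u1]=1
    return m&(z>z0)&(z<z1)
def rect(P):
    (cx,cy),(w,h),a=cv2.minAreaRect((P[:,:2]*1000).astype(np.float32));return (round(cx,1),round(cy,1)),(round(w,1),round(h,1)),round(a,2)
for n,r in dict(L=(240,260,170,238),R=(328,350,185,252)).items():
    m=reg(*r,0.098,0.119);P=W[m]
    # keep line inliers
    l=cv2.fitLine((P[:,:2]).astype(np.float32),cv2.DIST_HUBER,0,.001,.001).ravel()
    dd=l[:2];nn=np.array([-dd[1],dd[0]])
    for _ in range(5):
        e=(P[:,:2]-l[2:])@nn
        k=abs(e)<.009
        l=cv2.fitLine((P[k,:2]).astype(np.float32),cv2.DIST_L2,0,.001,.001).ravel();dd=l[:2];nn=np.array([-dd[1],dd[0]])
    t=(P[k,:2]-l[2:])@dd
    print(n,k.sum(),'yaw',np.arctan(dd[1]/dd[0]),'center',l[2:]+dd*(t.max()+t.min())/2,'len',np.ptp(t),'z',np.median(P[k,2]),'width',np.ptp(((P[k,:2]-l[2:])@nn)))
P=W[reg(170,330,138,172,0.022,0.045)];print('sec',rect(P),np.median(P[:,2]))
P=W[reg(182,365,180,240,0.006,0.018)];print('rail',rect(P),np.median(P[:,2]))
P=W[reg(125,165,170,215,0.015,0.045)];print('block',rect(P))
P=W[reg(270,336,234,262,0.004,0.02)];print('wrench',rect(P))
P=W[reg(355,390,190,220,0.05,0.14)];print('bottle',rect(P), P[:,2].max())
P=W[reg(180,235,220,270,0.004,0.02)];print('disc',rect(P))
P=W[reg(185,365,180,250,0.119,0.16)];
import sys;print('headtips',P[:,:].mean(0),P[:,2].max())
E
```

```text
L 317 yaw -0.15834454 center [0.52340061 0.06364309] len 0.14903636240854462 z 0.11032204558575157 width 0.017411630272688453
R 337 yaw -0.15963379 center [ 0.48862471 -0.15304693] len 0.14878224698743175 z 0.1101837241782048 width 0.017068216020919187
sec ((660.6, 68.4), (360.5, 31.6), 87.52) 0.03100696475211868
rail ((515.2, 1.4), (158.6, 489.0), 1.15) 0.012382396930982644
block ((552.2, 346.7), (75.9, 50.0), 50.33)
wrench ((415.0, -77.5), (71.5, 170.8), 1.17)
bottle ((513.4, -236.7), (54.1, 81.2), 39.4) 0.12928616143508215
disc ((418.2, 175.2), (129.1, 143.8), 1.22)
headtips [ 0.50313661 -0.0617075   0.12212527] 0.12832138548118152
```

```bash
cat >> h.py <<'E'
yaw=-0.159
ex=np.array([np.cos(yaw),np.sin(yaw),0]);ey=np.array([-np.sin(yaw),np.cos(yaw),0]);ez=np.array([0,0,1.])
O=np.array([.5231,.0620,0])
def S(x,y,z): return O+x*ex+y*ey+z*ez
def quat(M): 
    q=R.from_matrix(M).as_quat();return np.r_[q[3],q[:3]]
Qp=quat(np.stack([ex,-ey,-ez],1))
XS=-.057; G=.058
def bar(side,a,dx=XS):   # TCP for bar held at joint angle a
    yh=.110 if side=='L' else -.110
    t=.35+a
    return S(dx,yh-.115*np.cos(t),.065+.115*np.sin(t)+G)
def Qs(y,flip): # jaws along x of yaw y
    x=np.array([np.cos(y),np.sin(y),0]);yy=np.array([-np.sin(y),np.cos(y),0]);f=1 if flip else -1
    return quat(np.stack([f*yy,f*x,-ez],1))
E
python3 - <<'E'
from cell import env,kin
from h import *
for s in 'LR':
    for a in (0,.5,1,1.22,1.44):
        p=bar(s,a);q=kin.inverse_kinematics(p,Qp);print(s,a,p.round(3),None if q is None else np.round(q,2))
    for a in (0,1.44):
        print('up',np.round(kin.inverse_kinematics(bar(s,a)+[0,0,.1],Qp) ,2))
for f in (0,1):
    for p,y in (((.661,.0684,.078),-.0437),((.661,.0684,.33),-.0437),(S(0,.032,.33),yaw),(S(0,.032,.27),yaw)):
        q=kin.inverse_kinematics(np.array(p),Qs(y,f));print(f,None if q is None else np.round(q,2))
E
```

```text
L 0 [0.467 0.073 0.162] [ 0.1   0.39 -0.46  2.12  0.27  0.68 -2.27]
L 0.5 [0.472 0.105 0.209] [ 0.14  0.34 -0.57  2.06  0.26  0.8  -2.32]
L 1 [0.48  0.155 0.235] [ 0.13  0.36 -0.68  1.99  0.29  0.89 -2.43]
L 1.22 [0.484 0.18  0.238] [ 0.12  0.39 -0.73  1.96  0.32  0.91 -2.5 ]
L 1.44 [0.488 0.204 0.235] [ 0.11  0.42 -0.77  1.93  0.37  0.93 -2.57]
up [ 0.26  0.25 -0.62  2.03  0.18  0.91 -2.19]
up [ 0.23  0.33 -0.91  1.82  0.29  1.13 -2.51]
R 0 [ 0.432 -0.144  0.162] [ 0.33  0.33 -0.16  2.18  0.09  0.64 -1.63]
R 0.5 [ 0.437 -0.113  0.209] [ 0.33  0.25 -0.24  2.15  0.09  0.75 -1.7 ]
R 1 [ 0.445 -0.062  0.235] [ 0.31  0.22 -0.34  2.12  0.1   0.81 -1.83]
R 1.22 [ 0.449 -0.038  0.238] [ 0.29  0.22 -0.39  2.12  0.11  0.82 -1.9 ]
R 1.44 [ 0.453 -0.013  0.235] [ 0.28  0.23 -0.43  2.11  0.13  0.82 -1.97]
up [ 0.39  0.18 -0.23  2.09  0.05  0.88 -1.6 ]
up [ 0.36  0.11 -0.5   1.99  0.06  1.05 -1.9 ]
0 [ 0.54  1.1  -1.2   1.67  1.11  1.2   2.15]
0 [ 0.53  0.72 -1.19  1.5   0.67  1.38  2.4 ]
0 [ 0.62  0.46 -1.18  1.8   0.46  1.19  2.28]
0 [ 0.6   0.55 -1.18  1.87  0.57  1.11  2.19]
1 [ 0.14  0.77 -0.48  1.7   0.47  0.79 -0.61]
1 [ 0.25  0.52 -0.65  1.52  0.33  1.22 -0.5 ]
1 [ 0.33  0.31 -0.76  1.82  0.24  1.11 -0.67]
1 [ 0.31  0.38 -0.74  1.88  0.3   0.99 -0.72]
```

```bash
sed -i 's/^Qp=.*/Qp=quat(np.stack([-ex,ey,-ez],1))/' h.py
cat >> h.py <<'E'
def raise_prop(env,side,a1=1.42):
    env.movel(bar(side,0),velocity=.12,stop_force=15) and print('stopped early')
    env.grip(.0,f_grip=20)
    st=env.get_state();print('gripped',st['opening'],st['tcp_pos'],st['force'].round(1),st['time'])
    if not .008<st['opening']<.016: print('BAD GRIP');return False
    for a in np.linspace(0,a1,9)[1:]:
        env.movel(bar(side,a),velocity=.12)
        st=env.get_state();print(round(a,2),st['opening'].round(4),st['force'].round(1),st['time'])
    return True
E
python3 - <<'E'
from cell import env,kin,camera
from h import *
for s in 'LR':
    for a in (0,1.44): print(np.round(kin.inverse_kinematics(bar(s,a)+[0,0,.1],Qp),2))
env.reach(bar('L',0)+[0,0,.09],Qp)
st=env.get_state();print(st['time'],st['tcp_pos'],np.round(st['qpos'],2))
im,d=camera('wrist');cv2.imwrite('pics/w1.png',im)
raise_prop(env,'L')
im,d=camera('scene');cv2.imwrite('pics/s1.png',im)
E
```

```text
[ 0.57  0.35 -1.01  2.02  0.36  0.96  0.79]
[ 0.38  0.42 -1.14  1.81  0.41  1.18  0.53]
[ 0.82  0.24 -0.71  2.07  0.2   0.9   1.41]
[ 0.68  0.15 -0.85  1.98  0.13  1.06  1.18]
2.7417 [0.4674908  0.07209494 0.25236099] [ 0.57  0.37 -1.02  2.03  0.39  0.95  0.76]
gripped 0.011210209088556106 [0.4669956  0.0717926  0.16253607] [-1.3 -4.8  5.5] 4.3583Traceback (most recent call last):
  File "<stdin>", line 8, in <module>
  File "h.py", line 35, in raise_prop
    st=env.get_state();print(round(a,2),st['opening'].round(4),st['force'].round(1),st['time'])
                                        ^^^^^^^^^^^^^^^^^^^
AttributeError: 'float' object has no attribute 'round'
```

```bash
sed -i "s/st\['opening'\].round(4)/round(st['opening'],4)/" h.py
python3 - <<'E'
from cell import env,kin,camera
from h import *
st=env.get_state();print(st['tcp_pos'],bar('L',.1775),st['force'].round(1),st['opening'])
for a in np.linspace(0,1.42,9)[2:]:
    env.movel(bar('L',a),velocity=.12)
    st=env.get_state();print(round(a,2),round(st['opening'],4),st['force'].round(1),st['time'],(st['tcp_pos']-bar('L',a)).round(4))
im,d=camera('scene');cv2.imwrite('pics/s1.png',im[100:300,120:400].repeat(2,0).repeat(2,1))
E
```

```text
[0.46835693 0.07982508 0.18105161] [0.46850239 0.0815229  0.1808881 ] [-0.4 -5.6 -0.3] 0.011519997708073973
0.36 0.0108 [-0.3 -8.   2.5] 4.9917 [-0.0002 -0.0025  0.0002]
0.53 0.0109 [ -2.8 -12.1  10.7] 5.3083 [-0.0002 -0.003   0.0005]
0.71 0.0111 [-4.  -9.9 15. ] 5.625 [ 0.0001 -0.0017  0.0012]
0.89 0.011 [-3.4 -5.3 11.7] 5.9417 [ 0.0004 -0.      0.0013]
1.06 0.0114 [-0.6 -1.3 11.8] 6.2583 [0.0005 0.0009 0.0012]
1.24 0.0114 [0.  0.5 8. ] 6.575 [0.0006 0.0009 0.0009]
1.42 0.011 [1.9 2.1 5.3] 6.8917 [0.0005 0.0006 0.0005]
```

View pics/s1.png

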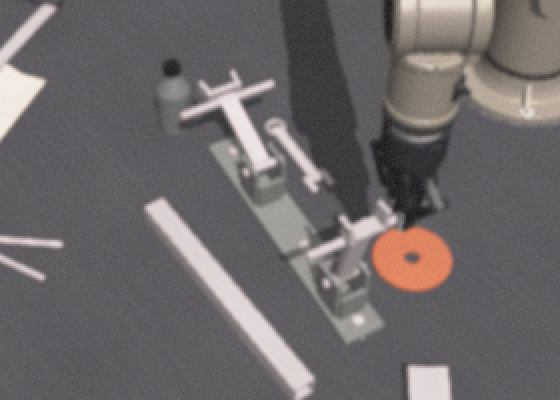

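```bash
python3 - <<'E'
from cell import env,kin,camera
from h import *
env.grip(.05)
p=bar('L',1.42)
env.movel(p+[0,0,.07],velocity=.2)
im,d=camera('scene');cv2.imwrite('pics/s2.png',im[100:300,120:400].repeat(2,0).repeat(2,1))
env.reach(bar('R',0)+[0,0,.10],Qp)
st=env.get_state();print(st['time'],(st['tcp_pos']-bar('R',0)).round(4))
ok=raise_prop(env,'R')
im,d=camera('scene');cv2.imwrite('pics/s3.png',im[100:300,120:400].repeat(2,0).repeat(2,1))
E
```

```text
9.275 [0.0006 0.0011 0.1002]
gripped 0.01127641025445907 [ 0.43239097 -0.14552796  0.16294448] [-2.2 -5.6  6.7] 10.6833
0.18 0.0108 [ 0.1 -7.7  0.5] 11.0
0.36 0.0111 [-0.7 -9.4  3. ] 11.3167
0.53 0.0107 [ -3.3 -11.5  10.2] 11.6333
0.71 0.0113 [ -5.  -11.2  17.7] 11.95
0.89 0.0109 [-4.6 -6.2 14.7] 12.2667
1.06 0.0106 [-3.1 -1.9 12.6] 12.5833
1.24 0.011 [-2.3 -0.3 11.4] 12.9
1.42 0.0111 [1.7 1.8 5.8] 13.2167
```

View pics/s2.png

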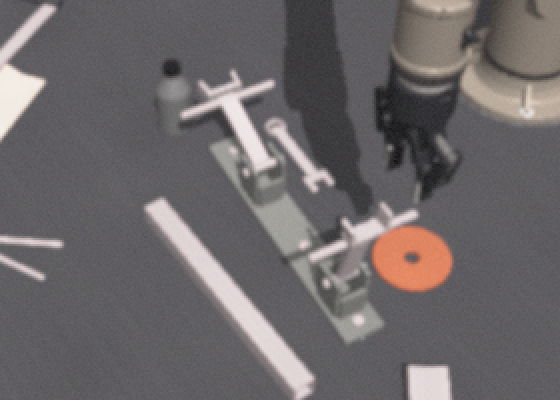

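View pics/s3.png

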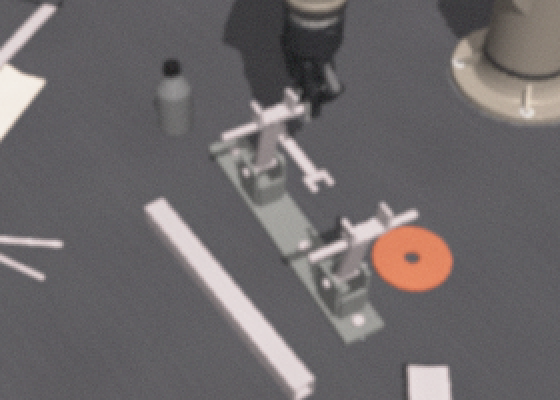

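```bash
python3 - <<'E'
from cell import env,kin,camera,calibration
from h import *
env.grip(.05)
p=bar('R',1.42)
env.movel(p+[0,0,.13],velocity=.2)
im,d=camera('top');cv2.imwrite('pics/t4.png',im[130:270,120:400].repeat(2,0).repeat(2,1));np.save('pics/t4.npy',d)
env.reach(np.array([.661,.0684,.36]),Qs(-.0437,1))
env.grip(.08)
im,d=camera('top');cv2.imwrite('pics/t5.png',im[130:270,120:400].repeat(2,0).repeat(2,1));np.save('pics/t5.npy',d)
im,d=camera('scene');cv2.imwrite('pics/s5.png',im[100:300,120:400].repeat(2,0).repeat(2,1))
wc=calibration('wrist');im,d=camera('wrist');cv2.imwrite('pics/w5.png',im);np.save('pics/w5.npy',d);np.save('pics/w5c.npy',wc,allow_pickle=True)
st=env.get_state();print(st['time'],st['tcp_pos'],np.round(st['qpos'],2),st['force'])
# heights & bars
c=calibration('top')
for f in ('t4','t5'):
    W=world(np.load(f'pics/{f}.npy'),c)
    P=W.reshape(-1,3);P=P[np.isfinite(P[:,0])]
    L=np.stack([(P-O)@ex,(P-O)@ey,P[:,2]],1)
    for yc in (.142,-.078):
        for nm,m in (('seat',(abs(L[:,0])<.012)&(abs(L[:,1]-yc)<.008)&(L[:,2]>.12)),('prong',(abs(L[:,0])<.035)&(abs(L[:,1]-yc)<.02)&(L[:,2]>.2)&(L[:,2]<.225)),('bar',(abs(L[:,0])>.04)&(abs(L[:,0])<.08)&(abs(L[:,1]-yc)<.03)&(L[:,2]>.16)&(L[:,2]<.19))):
            Q=L[m];
            print(f,yc,nm,len(Q),Q.mean(0).round(4) if len(Q) else '',Q.min(0).round(3) if len(Q) else '',Q.max(0).round(3) if len(Q) else '')
E
```

```text
16.6083 [0.66097021 0.06831119 0.36006664] [ 0.31  0.52 -0.75  1.48  0.36  1.29 -0.52] [ 1.13904073  0.2655867  -0.06937668]
t4 0.142 seat 77 [-0.0002  0.1422  0.1931] [-0.012  0.134  0.188] [0.012 0.15  0.196]
t4 0.142 prong 85 [0.0025 0.1411 0.2129] [-0.029  0.131  0.2  ] [0.029 0.153 0.219]
t4 0.142 bar 164 [-0.0016  0.1372  0.1818] [-0.074  0.132  0.175] [0.075 0.144 0.187]
t4 -0.078 seat 1 [-0.0119 -0.0847  0.6235] [-0.012 -0.085  0.623] [-0.012 -0.085  0.623]
t4 -0.078 prong 46 [ 0.0244 -0.078   0.2122] [ 0.021 -0.089  0.201] [ 0.029 -0.067  0.217]
t4 -0.078 bar 79 [ 0.0571 -0.0818  0.1819] [ 0.04  -0.088  0.175] [ 0.074 -0.076  0.186]
t5 0.142 seat 75 [0.0003 0.142  0.193 ] [-0.012  0.134  0.19 ] [0.012 0.149 0.197]
t5 0.142 prong 84 [0.0028 0.1413 0.2127] [-0.029  0.131  0.201] [0.029 0.153 0.219]
t5 0.142 bar 162 [-0.0015  0.1372  0.1819] [-0.074  0.132  0.175] [0.075 0.144 0.186]
t5 -0.078 seat 396 [-6.000e-04 -7.780e-02  6.956e-01] [-0.012 -0.086  0.19 ] [ 0.012 -0.07   0.715]
t5 -0.078 prong 31 [-0.0259 -0.0765  0.2141] [-0.029 -0.087  0.204] [-0.022 -0.067  0.219]
t5 -0.078 bar 83 [-0.0575 -0.0816  0.1819] [-0.075 -0.088  0.175] [-0.04  -0.076  0.187]
```

View pics/s5.png

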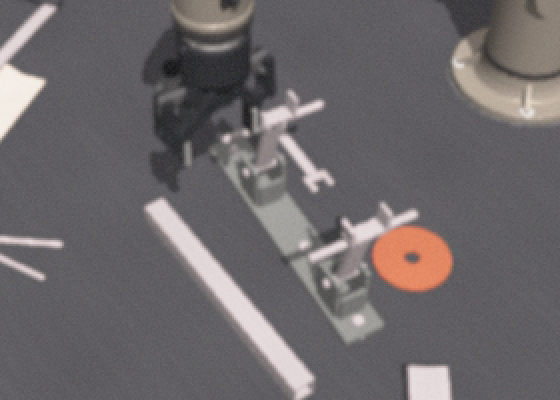

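View pics/w5.png

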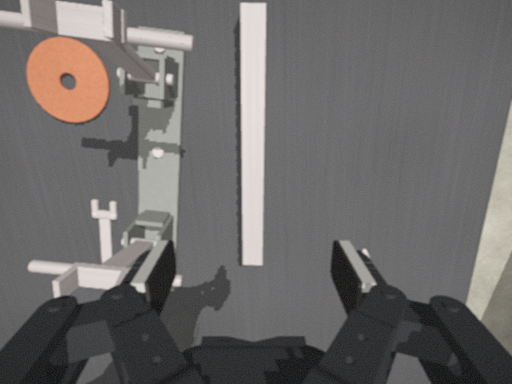

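View pics/t5.png

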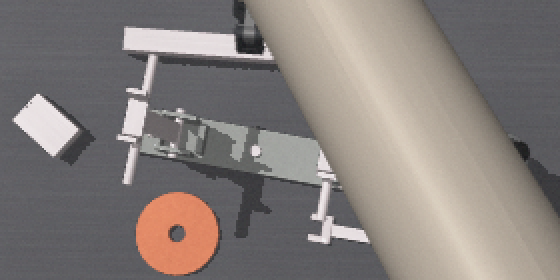

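```bash
python3 - <<'E'
from h import *
c=np.load('pics/w5c.npy',allow_pickle=True).item();W=world(np.load('pics/w5.npy'),c)
m=np.zeros(W.shape[:2],bool);m[0:275,225:280]=1
for lo in (.022,.027):
    P=W[m&(W[...,2]>lo)&(W[...,2]<.045)]
    print(cv2.minAreaRect((P[:,:2]*1000).astype(np.float32)),np.median(P[:,2]))
E
```

```text
((659.9364624023438, 67.17765808105469), (360.0274353027344, 30.04242706298828), 87.28028106689453) 0.03036719384057968
((659.9364624023438, 67.17765808105469), (360.0274353027344, 30.04242706298828), 87.28028106689453) 0.03036719384057968
```

```bash
cat >> h.py <<'E'
C=np.array([.6603,.0676,0]);ys=-.0455
E
python3 - <<'E'
from cell import env,kin,camera
from h import *
env.movel(C+[0,0,.14],velocity=.15,rot=Qs(ys,1))
print(env.movel(C+[0,0,.076],velocity=.08,stop_force=12))
env.grip(0,f_grip=50)
st=env.get_state();print(st['time'],st['opening'],st['tcp_pos'],st['force'].round(1))
env.movel(C+[0,0,.33],velocity=.12)
st=env.get_state();print(st['time'],st['opening'],st['tcp_pos'],st['force'].round(1),st['torque'].round(2))
im,d=camera('scene');cv2.imwrite('pics/s6.png',im[60:300,120:400].repeat(2,0).repeat(2,1))
im,d=camera('wrist');cv2.imwrite('pics/w6.png',im)
E
```

```text
False
19.6833 0.029158227317732693 [0.66040749 0.0676107  0.07646074] [-1.9 -1.   4. ]
21.95 0.029192062803633644 [0.66010571 0.06749983 0.32933526] [ 0.7 -0.1 -5.5] [ 0.07  0.01 -0.01]
```

View pics/s6.png

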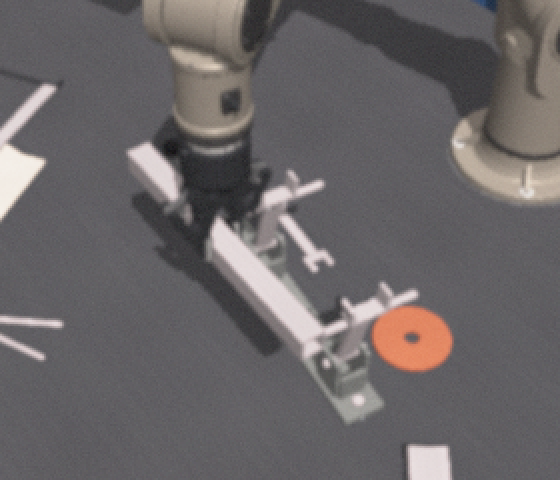

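View pics/w6.png

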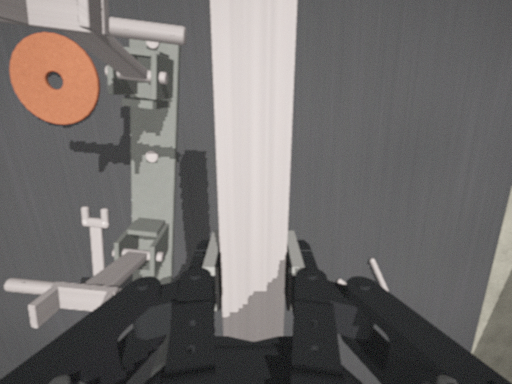

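```bash
python3 - <<'E'
from cell import env,kin,camera,calibration
from h import *
T=S(0,.032,0)
env.movel(T+[0,0,.33],velocity=.12,rot=Qs(yaw,1))
st=env.get_state();print(st['time'],(st['tcp_pos']-T).round(4),np.round(st['qpos'],2))
c=calibration('wrist');im,d=camera('wrist');cv2.imwrite('pics/w7.png',im)
W=world(d,c);P=W.reshape(-1,3);P=P[np.isfinite(P[:,0])]
L=np.stack([(P-O)@ex,(P-O)@ey,P[:,2]],1)
k=(abs(L[:,0])<.03)&(L[:,1]>.07)&(L[:,1]<.25)&(L[:,2]>.265)&(L[:,2]<.31)
Q=L[k];print(len(Q),np.median(Q,0),Q.min(0),Q.max(0))
for a,b in((.08,.1),(.12,.14),(.16,.18),(.19,.205)):
    q=Q[(Q[:,1]>a)&(Q[:,1]<b)]
    if len(q): print(a,len(q),(q[:,0].min()+q[:,0].max())/2,np.percentile(q[:,0],[2,50,98]),np.median(q[:,2]))
im,d=camera('scene');cv2.imwrite('pics/s7.png',im[60:300,120:400].repeat(2,0).repeat(2,1))
E
```

```text
23.325 [ 7.000e-04 -3.000e-04  3.301e-01] [ 0.36  0.32 -0.8   1.81  0.25  1.11 -0.68]
15375 [0.00103012 0.11150908 0.28399227] [-0.01423665  0.07000604  0.2815657 ] [0.01611141 0.1422486  0.28642066]
0.08 3682 0.0008608869077577561 [-0.01353777  0.00084056  0.01524729] 0.2839741701455997
0.12 5162 0.0009119204173762031 [-0.01346577  0.00105021  0.01532865] 0.2840180016115722
```

View pics/s7.png

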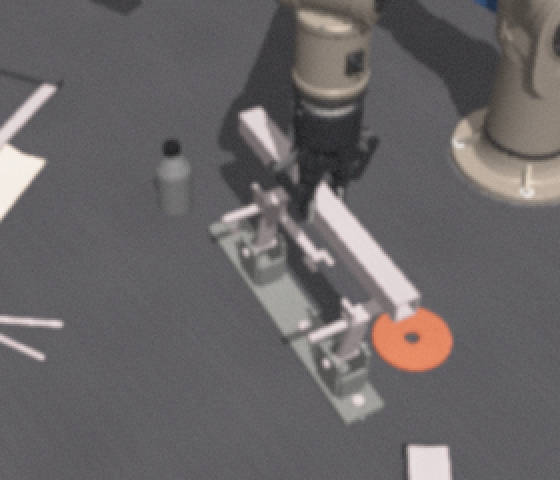

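View pics/w7.png

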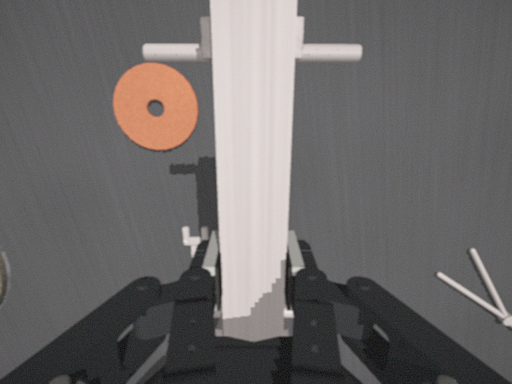

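```bash
python3 - <<'E'
from cell import env,kin,camera,calibration
from h import *
T=S(-.0008,.032,0)
print(env.movel(T+[0,0,.280],velocity=.06,stop_force=12))
st=env.get_state();print(st['time'],st['tcp_pos'],st['force'].round(1))
print(env.movel(T+[0,0,.265],velocity=.015,stop_force=5))
st=env.get_state();print(st['time'],st['tcp_pos'],st['force'].round(1),st['torque'].round(2))
im,d=camera('scene');cv2.imwrite('pics/s8.png',im[60:300,120:400].repeat(2,0).repeat(2,1))
im,d=camera('wrist');cv2.imwrite('pics/w8.png',im)
E
```

```text
False
24.4083 [0.52764291 0.09387708 0.28038828] [ 0.1 -0.6 -4.7]
True
25.1583 [0.52732515 0.09368767 0.26831999] [-0.7 -0.5  5. ] [-0.07  0.11 -0.01]
```

View pics/s8.png

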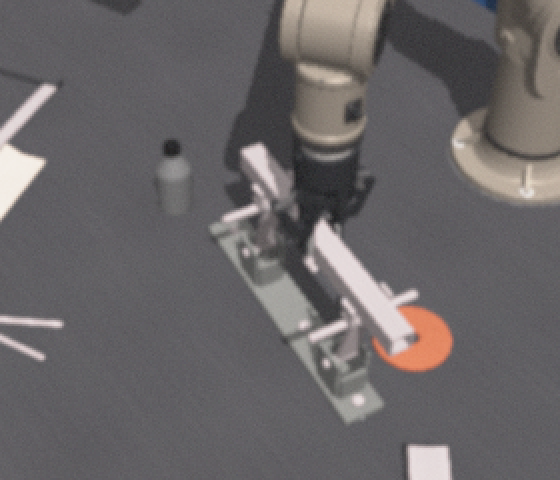

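View pics/w8.png

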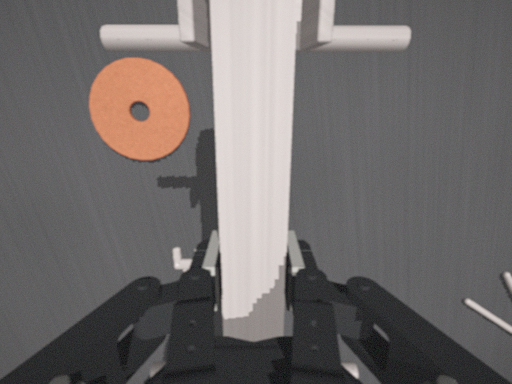

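```bash
python3 - <<'E'
from cell import env,kin,camera,calibration
from h import *
T=S(-.0008,.032,0)
env.grip(.06)
env.movel(T+[0,0,.38],velocity=.12)
im,d=camera('scene');cv2.imwrite('pics/s9.png',im[60:300,120:400].repeat(2,0).repeat(2,1))
env.goto_joints([1.114,0.477,0.022,1.555,-0.011,1.109,-0.083])
im,d=camera('top');cv2.imwrite('pics/t9.png',im[130:270,120:400].repeat(2,0).repeat(2,1))
im2,_=camera('scene');cv2.imwrite('pics/s10.png',im2[60:300,120:400].repeat(2,0).repeat(2,1))
c=calibration('top');W=world(d,c);P=W.reshape(-1,3);P=P[np.isfinite(P[:,0])]
L=np.stack([(P-O)@ex,(P-O)@ey,P[:,2]],1)
Q=L[(abs(L[:,0])<.018)&(L[:,2]>.212)&(L[:,2]<.235)&(L[:,1]>-.2)&(L[:,1]<.25)]
print(cv2.minAreaRect((Q[:,:2]*1000).astype(np.float32)),np.median(Q[:,2]))
for a,b in((-.15,-.1),(-.06,0),(.06,.12),(.16,.21)):
    q=Q[(Q[:,1]>a)&(Q[:,1]<b)];print(a,np.median(q[:,2]).round(4),np.median(q[:,0]).round(4))
st=env.get_state();print(st['time'],st['force'].round(1))
E
```

```text
((-0.7631778717041016, 32.86250305175781), (360.5562744140625, 30.40938949584961), 89.95246887207031) 0.22287003624390894
-0.15 0.2228 -0.0012
-0.06 0.223 -0.0012
0.06 0.2228 -0.0011
0.16 0.2229 -0.0011
29.6833 [-0.4 -0.8 -0.5]
```

View pics/s10.png

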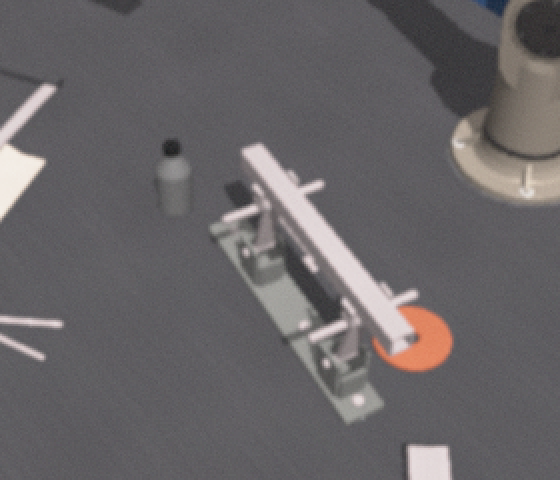

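View pics/t9.png

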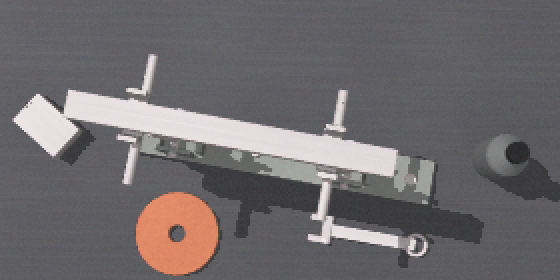

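The section lies level and centred in both heads, and the bystanders haven't moved, so I'm handing it in.

```bash
python3 - <<'E'
from cell import env,job
env.dwell(.3)
job.job_done();print(env.get_state()['time'])
E
```

```text
the job is handed in; nothing more can be done
the job is handed in; nothing more can be done
```

The section is resting in both U heads, and I handed the job in at about 30 s of the 66 s limit. I raised the left prop first and then the right, each by its lift bar and past upright. I let go of both before touching the section, then gripped it at mid-length and lowered it until it touched the seats.

- **Props:** before loading, I measured both bars and prongs, and the left seat, within about 1 mm of their raised positions. The arm hid the right seat in that view.
- **Section:** its top is level at 223 mm all along (222 mm expected), so it is fully down. It is about 1 mm off centre both across and along the rest, and turned by less than 0.1°.
- **Forces:** the highest force component I read was 18 N, while swinging the right prop. I only read forces between moves, not throughout.
- **Bystanders:** the bottle, disc, block and wrench look unmoved in the last top and scene pictures. I checked them by eye and did not measure them again.
- **Robot:** it was back at its start pose, clear of everything, at hand-in.

No check failed. One script stopped on a printing error while the left prop was partly raised; the arm held its position and I carried on from there.

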